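# Ready the welded plate for pickling

### The arm

A 7-joint arm with a two-finger parallel gripper is mounted at the origin on the work surface. World frame = base frame: x ahead of the robot, y to its left, z up, the work surface at z = 0. Lengths are in m, angles in rad, forces in N, time in s.
With the tool pointing down it reaches from about 0.4 to 0.85 m from the base axis. Payload 10.4 kg.
Tool frame: the origin (TCP) lies on the mounting face of the last link; the fingertips stand 173 mm ahead of it and the grasp point (between the pads) lies 155 mm ahead of it (manip.tip_extent is the distance from the TCP to the fingertips, in m); z points along the fingers, y is the line along which they close (so a half turn about z gives the same grasp; the last joint's range is limited). The gripper opens to 85 mm and grips with 20 to 120 N. Pads are 22 mm wide; open, the fingers measure 114 mm over their backs; the gripper's body (76 mm by 85 mm) begins 54 mm behind the grasp point. The pads swing forward as they close: fully open they stand 13 mm farther back than shut.
Start: joints at [1.135, 0.332, -0.065, 1.46, 0.022, 1.35, -0.088], TCP at [0.251, -0.573, 0.405] pointing down, gripper open.
Joint ranges: [-2.6, 2.6], [-0.5, 2.12], [-1.47, 1.34], [0.16, 2.42], [-1.27, 4.41], [0.06, 2.06], [-2.6, 2.6]. Speed limits (rad/s): [2.22, 2.22, 2.79, 2.79, 3.14, 3.14, 3.14].

### API

Orientations are given as a unit quaternion [x, y, z, w].
In Python, from workcell import manip gives the robot as it stands.
- The arm moves only by the tool move_arm, never from a script. Its argument "plan" is one flat list of numbers, 7 for each row, row after row: the turn, a rotation vector about the tool's x, y, z in rad, then the shift along the tool's x, y, z in m, then the finger opening in m, from 0 to 0.0854. In form: [ax, ay, az, dx, dy, dz, gripper, ax, ay, az, dx, dy, dz, gripper, ...]. A call has 1 to 12 rows; each row is the pose to reach, as a shift and turn from the pose commanded when the call began, along the tool's axes at that moment; what a row does not reach only later rows make up. A row lasts 1/8 s, in which the tool goes at most 62.5 mm and 10.7 degrees, less where a joint would pass 70% of its speed; a pose out of reach is approached as far as the arm can. A call with a gripper value outside its range is refused whole. The fingers move at their own pace and stop on an object; "squeeze" is the grip in N (left out, the last holds). Time passes only in rows, so rows that repeat a pose let the fingers close. It gives the time, the measured TCP pose, the force, the opening and the grip force at its end, in the units of the state.
- manip.get_obs(): the state, without advancing time (a new reading comes with each control period).
- manip.camera(name): name is "side" or "top" or "wrist"; returns a dict with "color" (384x512x3 uint8, red, green, blue), "fx", "fy", "cx", "cy" (pixels), "cam_to_world" (4x4, takes a point from camera to world coordinates); the wrist camera has in their place "mount" (4x4, takes a point from camera to tool coordinates, whose origin is the TCP and whose axes are the flange's). Camera axes: x right, y down, z forward; pixel columns grow to the right and rows downward; lengths in m; the calibration is good to about 2 mm. A picture is of the moment at which its call begins: read the wrist's pose just before it. There is no depth.
- manip.hand_in(): hands the job in; it is judged then, once.
Trained networks look in a picture, given as the dict that the camera call returned (one of the last four; its "shot" number tells which), for a name from the list of things; names that differ only in an ending like _2 or _b are one class to them, and where a whole thing is asked for, a point or a joint stands for the part that bears it (a point fixed in the world has none). Each returns a list of dicts, best first, with "conf" (0 to 1); they miss things now and then, are a little off and sometimes report something else, mostly with a low value. They report only what shows in the picture. A call takes as long as a camera call. They do not tell look-alikes from the thing itself.
- manip.look_for(picture, label): "position" ([x, y, z] in m, in the coordinates of the camera as it stood for that picture, good to about 4 mm: the middle of the surface that is visible of it).
- manip.silhouettes(picture, label): "pixels" (384x512 bool, what is visible of it).
- manip.tip_of(picture, label): "position" ([x, y, z] in m, in the coordinates of the camera as it stood for that picture, good to about 4 mm: a listed point, or the origin of a listed thing).
The state is a dict: "clock": time; "joint_pos": joint angles; "joint_velocities": joint speeds; "tau": joint torques, N m; "position": TCP position; "ee_rot": TCP orientation; "ft_force": force on the tool from outside, world axes, zero at the start; "torque": the same for the moment, N m; "grip_width": opening from 0.0 (shut) to 1.0 (fully open); "grasp_force": force on a finger pad.
Only numpy, scipy, OpenCV 4.12 (cv2) and the standard library are available. Lean on these libraries where they do the work, as an engineer would, in place of code of your own. Each camera call takes 0.05 s, during which the arm holds its last target. There are 200 camera calls.

### The job

Get the welded stainless plate ready for pickling: first draw the copper backing bar straight out from under it, leaving the plate lying undisturbed on its rails and the bar flat on the table, completely clear of the plate. Then open the pickling jug, the one with the red push-down-and-turn safety cap: press the cap down firmly, turn it anticlockwise while it is down, lift it off and set it down (do not drop it) right way up, flat in the black spill tray. Leave the blue-capped jug shut and the other things on the table where they are.

Things in the scene. Friction and masses are not known exactly. Their poses are not given: they have to be found in the camera images.
- bar: Loose copper backing bar under the weld seam: 25 mm wide (its x), 180 mm long (its y), 12 mm high, about 0.5 kg. Origin: centre of its underside. It lies on the table between two steel rails, parallel to them; the plate rests on it and on the rails. Its +y end sticks out 54 to 76 mm on the robot's left, with nothing beyond it: draw it out that way, level; lifting it lifts the plate.
- bar_end (a point): Centre of the end face of the copper bar that sticks out: 90 mm along the bar's +y from its origin, 6 mm above its underside.
- plate: Loose stainless sheet with a weld seam and heat tint: 180 mm (its x) x 120 mm (its y, along seam and bar) x 3 mm, about 0.5 kg. Origin: centre of its underside, 12 mm above the table. Two stops about 1 mm off its +y edge hold it back as the bar is drawn; they are 22 mm high, 10 mm deep along y, and span 66 to 86 mm either side of the fixture's middle, which the bar may miss by 10 mm.
- plate_corner_a (a point): Corner of the plate's top at its +x, +y.
- plate_corner_b (a point): Opposite corner of the plate's top at its -x, -y.
- jug_red: The pickling jug, with the red cap and a yellow label: square, white plastic, 96 x 96 mm, in a steel holder bolted to the table, so it can neither move nor turn. The two jugs may stand in either place. Origin: on the table under its middle; z up the neck. Square body up to 124 mm, cone to a 40 mm neck at 140 mm, collar 58 mm across just under the cap at 158 to 162 mm.
- cap_red: The red safety cap on the pickling jug: round, ribbed, 60 mm across, 35 mm high, hollow below, flat top with two white arrows, 67 g. Origin: centre of its lower rim, 172 mm above the table while locked (top at 207 mm). z is up, its axis; locked, its x axis agrees with the jug's. Grip it from two sides with 60 N or more: it is pressed and turned by that grip.
- cap_red_top (a point): Centre of the red cap's top. A bayonet over a sprung seal: the cap neither turns nor lifts until pressed down 6 mm or more (about 16 N at 6 mm, 19 N at 7.5 mm, stop at 9 mm). Held down, it turns anticlockwise seen from above; from 41 to 80 degrees past the start (aim for 60) it lifts straight off; at 80 it meets a stop. Let up before 41 degrees, it catches again.
- jug_blue: The other jug (passivating liquid), same size and holder, with a blue cap and a blue label. Not to be opened. Origin: on the table under its middle.
- cap_blue: The blue cap of the other jug, same shape, 60 mm across, top 207 mm above the table. Leave it alone. Origin: centre of its lower rim.
- tray: Shallow black plastic spill tray fixed to the table: 170 mm (its x) x 150 mm (its y) outside, walls 3 mm thick and 14 mm high, floor 3 mm thick. Origin: centre of its underside, on the table.
- wire_brush: Loose wire brush with wooden back, 250 mm long (its x), 30 mm high. Leave alone. Origin: near the middle of its underside.
- chipping_hammer: Loose chipping hammer with black grip, 235 mm long (its x), 24 mm high. Leave alone. Origin: on its underside, where grip and shank meet.
- magnet_square: Loose red triangular welding magnet, 100 mm, 16 mm thick. Leave alone. Origin: middle of its underside.
- rinse_bottle: Loose white bottle with a green label, 68 mm across, 190 mm high. Leave alone. Origin: centre of its underside.
- f_clamp: Loose blue and steel F-clamp lying on the table, 260 mm long (its x), 26 mm high. Leave alone. Origin: under its bar.
- electrode_box: Loose flat clear box with an orange end, 180 x 36 x 18 mm. Leave alone. Origin: centre of its underside.
Things that resemble listed ones, but are neither listed nor needed, are in the scene too. What is shaped like the jug_red but green is not meant.

How it is judged:
On the way, in this order (a step that is already met when the one before it is completed fails the run):
1. the copper bar is drawn out clear of the plate ((y of bar in the frame of plate above 0.152 m or y of bar in the frame of plate below -0.152 m or x of bar in the frame of plate above 0.185 m or x of bar in the frame of plate below -0.185 m) and distance of each of plate_corner_a, plate_corner_b from where it was at the start of the episode below 0.008 m), for 0.1 s.
2. the red cap is pressed down and turned anticlockwise while down (z of cap_red in the frame of jug_red below 0.1685 m and angle between the x axis of cap_red and the x axis of jug_red, either way round above 0.3 rad), for 0.05 s.
3. the red cap is lifted off the jug's neck (z of cap_red in the frame of jug_red above 0.2 m), for 0.1 s.
4. the red cap stands on the floor of the spill tray while still held (x of cap_red in the frame of tray between -0.052 and 0.052 m and y of cap_red in the frame of tray between -0.042 and 0.042 m and z of cap_red in the frame of tray below 0.006 m and angle between cap_red's own z axis and vertical below 0.1 rad and contact force between cap_red and tray above 0.2 N and contact force between the fingers and cap_red above 1 N), for 0.05 s.
At the end, for the whole second after the job is handed in: The red cap stands right way up and flat on the floor of the black spill tray, wholly inside its walls, at rest. The copper bar lies flat on the table, completely clear of the plate (2 mm or more). No corner of the plate has moved by more than 8 mm, and the blue cap is still locked on its jug (all of step 1 and x of cap_red in the frame of tray between -0.052 and 0.052 m and y of cap_red in the frame of tray between -0.042 and 0.042 m and z of cap_red in the frame of tray below 0.006 m and angle between cap_red's own z axis and vertical below 0.1 rad and height (world z) of bar below 0.004 m and angle between bar's own z axis and vertical below 0.06 rad and linear speed of each of cap_red, bar below 0.02 m/s and distance of cap_blue from where it was at the start of the episode below 0.005 m and angle between the x axis of cap_blue and the x axis of jug_blue, either way round below 0.2 rad); the robot touches nothing.
It fails at once if the plate is shifted or lifted: a corner moves more than 10 mm (distance of any of plate_corner_a, plate_corner_b from where it was at the start of the episode above 0.01 m).
It fails at once if the blue cap is moved more than 8 mm (distance of cap_blue from where it was at the start of the episode above 0.008 m).
It fails at once if the brush, hammer, magnet, rinse bottle, clamp or electrode box is pushed more than 25 mm (distance of any of wire_brush, chipping_hammer, magnet_square, rinse_bottle, f_clamp, electrode_box from where it was at the start of the episode above 0.025 m).
It also fails if it takes over 66 s, if anything falls off the work surface, if the arm or the gripper's body presses on something with over 40 N, if the wrist force passes 120 N, or if a joint passes its speed limit or range.

## Working session

There is one attempt and no reset: what is moved stays moved. The work goes in short steps, Python scripts to look and compute and a tool call to move; the robot and the scene stay as the last step left them, time stands still between calls to the robot, and variables do not carry over. Pictures are saved under pics/ and viewed, at most 10 in all, crops included, and the job is handed in when it is done.

Besides the shell and the picture viewer there is one more tool, called as name(argument=value, ...) on one line, values as JSON. move_arm: Moves the arm, as the interface text tells. Its arguments: {"type":"object","properties":{"plan":{"type":"array","items":{"type":"number"}},"squeeze":{"type":"number"}},"required":["plan"]}

```bash
mkdir -p pics; cat > h.py <<'E'
import numpy as np, cv2
from workcell import manip
from scipy.spatial.transform import Rotation as R
def c2w(p,c): 
    return (np.asarray(c["cam_to_world"])@np.r_[p,1])[:3]
def ray(c,u,v,z,M=None):
    M=np.asarray(c["cam_to_world"]) if M is None else M
    d=M[:3,:3]@np.array([(u-c["cx"])/c["fx"],(v-c["cy"])/c["fy"],1]); o=M[:3,3]
    return o+d*(z-o[2])/d[2]
def proj(c,p,M=None):
    M=np.asarray(c["cam_to_world"]) if M is None else M
    q=M[:3,:3].T@(np.asarray(p)-M[:3,3]); return np.array([c["fx"]*q[0]/q[2]+c["cx"],c["fy"]*q[1]/q[2]+c["cy"]])
def wrist():
    o=manip.get_obs(); c=manip.camera("wrist"); T=np.eye(4); T[:3,:3]=R.from_quat(o["ee_rot"]).as_matrix(); T[:3,3]=o["position"]
    c["cam_to_world"]=T@np.asarray(c["mount"]); return o,c
def save(c,n,s=1.5,crop=None):
    im=c["color"][:,:,::-1]
    if crop: im=im[crop[1]:crop[3],crop[0]:crop[2]]
    cv2.imwrite("pics/"+n,cv2.resize(im,None,fx=s,fy=s,interpolation=cv2.INTER_CUBIC))
E
python3 - <<'E'
from h import *
np.set_printoptions(precision=4,suppress=True)
o=manip.get_obs();print(o["position"],o["ee_rot"],o["clock"])
for n in("top","side"):
    c=manip.camera(n);save(c,n+".png")
    print(n,np.asarray(c["cam_to_world"])[:3,3])
    for l in["bar","bar_end","plate","plate_corner_a","plate_corner_b","jug_red","cap_red","cap_red_top","jug_blue","cap_blue","tray"]:
        for d in manip.tip_of(c,l)[:2]:
            p=c2w(d["position"],c);print(l,round(d["conf"],2),p,proj(c,p).round())
E
```

```text
[ 0.2507 -0.5724  0.4039] [ 0.9788  0.205  -0.0002 -0.0007] 0.0
top [ 0.3844 -0.0426  1.7191]
bar 0.59 [ 0.5143 -0.5303  0.0021] [405. 199.]
bar 0.42 [ 0.471  -0.2079 -0.0022] [311. 209.]
bar_end 0.56 [ 0.477  -0.1156  0.0102] [284. 206.]
plate 0.91 [ 0.4644 -0.2367  0.0108] [320. 211.]
plate 0.62 [ 0.2967 -0.3445  0.0021] [350. 261.]
plate_corner_a 0.6 [ 0.3687 -0.2888  0.0146] [335. 239.]
plate_corner_a 0.53 [ 0.4665 -0.2345  0.0145] [319. 210.]
plate_corner_b 0.6 [ 0.3687 -0.2888  0.0146] [335. 239.]
plate_corner_b 0.53 [ 0.4665 -0.2345  0.0145] [319. 210.]
jug_red 0.88 [ 0.3766  0.1191 -0.001 ] [216. 233.]
jug_red 0.8 [0.3101 0.3095 0.0016] [160. 251.]
cap_red 0.74 [0.4802 0.2817 0.1717] [160. 199.]
cap_red_top 0.6 [0.4765 0.2828 0.2049] [157. 199.]
cap_red_top 0.24 [ 0.7363 -0.2624  0.0042] [328. 133.]
jug_blue 0.63 [ 0.6245  0.2749 -0.    ] [174. 161.]
cap_blue 0.68 [0.6248 0.271  0.17  ] [166. 153.]
cap_blue 0.51 [0.622  0.2731 0.0013] [174. 162.]
tray 0.8 [ 0.677   0.0073 -0.0013] [251. 148.]
side [ 0.3966 -1.1724  0.975 ]
bar 0.64 [0.4833 0.2837 0.2061] [236. 126.]
bar 0.55 
[... 207 characters left out ...]
2851 0.2032] [234. 126.]
plate_corner_a 0.93 [ 0.3693 -0.2924  0.0201] [211. 293.]
plate_corner_a 0.71 [ 0.5621 -0.1841  0.0126] [277. 261.]
plate_corner_b 0.93 [ 0.3693 -0.2924  0.0201] [211. 293.]
plate_corner_b 0.71 [ 0.5621 -0.1841  0.0126] [277. 261.]
jug_red 0.91 [0.3807 0.1274 0.0004] [210. 203.]
jug_red 0.75 [ 0.3116  0.3161 -0.001 ] [190. 174.]
cap_red 0.49 [0.4829 0.2865 0.1749] [236. 133.]
cap_red_top 0.5 [0.4789 0.2886 0.2054] [234. 125.]
cap_red_top 0.43 [0.4822 0.2833 0.1733] [236. 134.]
jug_blue 0.67 [ 0.6212  0.2734 -0.002 ] [275. 176.]
cap_blue 0.48 [0.6246 0.2675 0.172 ] [277. 134.]
tray 0.58 [ 0.6843  0.0065 -0.0007] [306. 220.]
tray 0.47 [0.4795 0.285  0.2059] [235. 126.]
```

View pics/top.png

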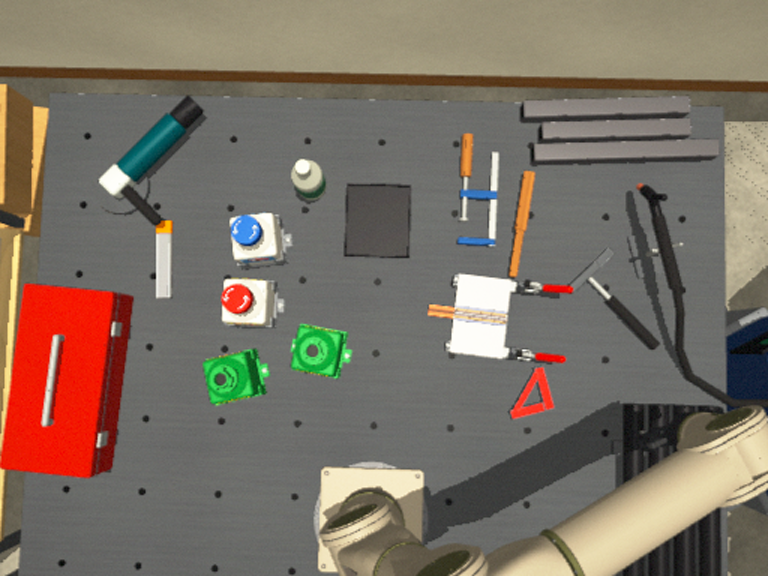

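View pics/side.png

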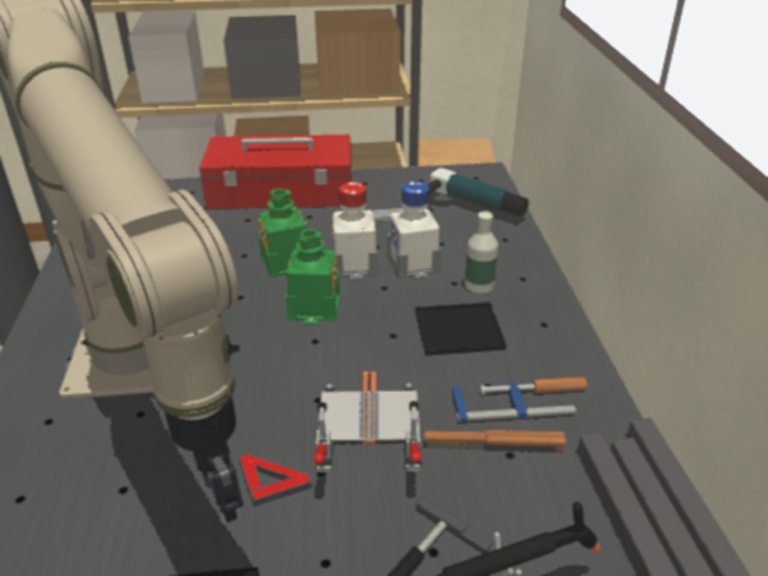

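Top view: the bar's free end shows at about (285,207) in original pixels, left of the plate. Jugs:
- Red-capped white jug: cap at (158,199). This is the one meant: white body, red cap.
- Blue-capped jug: (164,154). Must stay shut.
- Two green look-alikes: (155,251) and (212,234). Not meant.

The tray is the black square at (251,148). The side view agrees with all of this.

```bash
cat >> h.py <<'E'
def delta(p,yaw,o=None):
    "tool-frame rotvec and shift to TCP p, tool z down, tool y at world angle yaw (deg)"
    o=o or manip.get_obs(); r0=R.from_quat(o["ee_rot"])
    a=np.radians(yaw); y=np.array([np.cos(a),np.sin(a),0]); z=np.array([0,0,-1.]); x=np.cross(y,z)
    r1=R.from_matrix(np.c_[x,y,z])
    return np.r_[(r0.inv()*r1).as_rotvec(), r0.inv().apply(np.asarray(p)-o["position"])].round(4)
E
python3 - <<'E'
from h import *
print(delta([0.4756,-0.1355,0.33],-4.5), manip.tip_extent)
E
```

```text
[ 1.0000e-04  0.0000e+00 -1.0795e+00  3.8130e-01 -3.1010e-01  7.4700e-02] 0.1734
```

move_arm(plan=[0,0,-1.0795,0.3813,-0.3101,0.075,0.05,0,0,-1.0795,0.3813,-0.3101,0.075,0.05,0,0,-1.0795,0.3813,-0.3101,0.075,0.05,0,0,-1.0795,0.3813,-0.3101,0.075,0.05,0,0,-1.0795,0.3813,-0.3101,0.075,0.05,0,0,-1.0795,0.3813,-0.3101,0.075,0.05,0,0,-1.0795,0.3813,-0.3101,0.075,0.05,0,0,-1.0795,0.3813,-0.3101,0.075,0.05,0,0,-1.0795,0.3813,-0.3101,0.075,0.05,0,0,-1.0795,0.3813,-0.3101,0.075,0.05,0,0,-1.0795,0.3813,-0.3101,0.075,0.05,0,0,-1.0795,0.3813,-0.3101,0.075,0.05], squeeze=80)

```text
clock: 2.7
position: [0.4753, -0.1365, 0.3299]
ee_rot: [0.735, 0.678, -0.0, 0.0]
ft_force: [-0.2, 0.2, -0.3]
grip_width: 0.589
grasp_force: 0.0
```

```bash
python3 - <<'E'
from h import *
np.set_printoptions(precision=4,suppress=True)
o,c=wrist();save(c,"w1.png")
print(o["clock"],o["position"],o["ee_rot"],o["grip_width"],o["joint_pos"])
for l in["bar","bar_end","plate","plate_corner_a"]:
    for d in manip.tip_of(c,l)[:2]:
        p=c2w(d["position"],c);print(l,round(d["conf"],2),p,proj(c,p).round())
t=manip.camera("top");save(t,"cap.png",6,(100,125,230,225))
E
```

```text
2.7 [ 0.4753 -0.1365  0.3299] [ 0.735   0.6781 -0.0001  0.0002] 0.5887367376817497 [ 0.6881  0.1429 -0.5352  1.8713  0.0802  1.148   0.044 ]
bar_end 0.71 [ 0.479  -0.1222  0.0065] [256. 168.]
plate_corner_a 0.74 [ 0.5621 -0.1879  0.0146] [340. 225.]
```

View pics/w1.png

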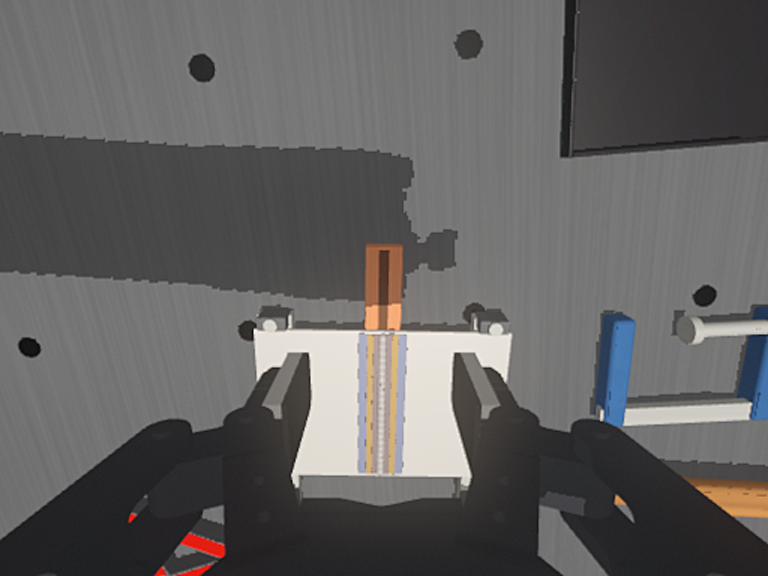

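View pics/cap.png

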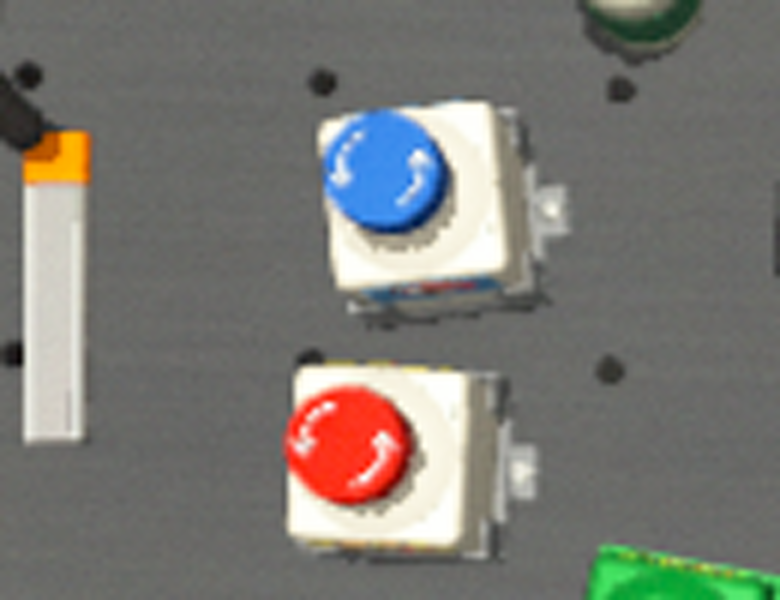

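The wrist view shows the bar end's top corners at about (244,163) and (268,163), and the bar leaving the plate at rows around 219. The crop confirms a red arrowed cap on a white jug with yellow label edges, so that is jug_red. The blue-capped jug is its neighbour.

```bash
python3 - <<'E'
from h import *
np.set_printoptions(precision=4,suppress=True)
o,c=wrist()
im=cv2.cvtColor(c["color"],cv2.COLOR_RGB2HSV)
m=((im[...,0]<18)&(im[...,1]>90)&(im[...,2]>60)).astype(np.uint8); m[:140]=0;m[218:]=0;m[:,:225]=0;m[:,290:]=0
ys=np.where(m.any(1))[0];
for r in ys[[0,3,8,20,35,50]]:
    xs=np.where(m[r])[0];a,b=ray(c,xs[0]-.5,r,.012),ray(c,xs[-1]+.5,r,.012);print(r,xs[0],xs[-1],(a+b)/2,np.linalg.norm(a-b))
E
```

```text
163 245 248 [ 0.4705 -0.1142  0.012 ] 0.003980733457052488
166 243 268 [ 0.4792 -0.1179  0.012 ] 0.025952327962994997
171 243 268 [ 0.4788 -0.123   0.012 ] 0.02608184800509219
183 243 267 [ 0.4773 -0.1354  0.012 ] 0.025382699803127313
198 243 267 [ 0.476  -0.1513  0.012 ] 0.025773256427968114
213 243 266 [ 0.4742 -0.1676  0.012 ] 0.025128952524095683
```

```bash
python3 - <<'E'
from h import *
print(delta([0.4775,-0.1350,0.1765],-5))
E
```

```text
[1.000e-04 1.000e-04 8.500e-03 8.000e-04 1.800e-03 1.532e-01]
```

move_arm(plan=[0,0,0.0085,0.001,0.002,0.05,0.05,0,0,0.0085,0.001,0.002,0.1,0.05,0,0,0.0085,0.001,0.002,0.135,0.05,0,0,0.0085,0.001,0.002,0.153,0.05,0,0,0.0085,0.001,0.002,0.153,0.05,0,0,0.0085,0.001,0.002,0.153,0.015,0,0,0.0085,0.001,0.002,0.153,0.015,0,0,0.0085,0.001,0.002,0.153,0.015,0,0,0.0085,0.001,0.002,0.153,0.015], squeeze=80)

```text
clock: 4.18
position: [0.4784, -0.1348, 0.1786]
ee_rot: [0.737, 0.675, 0.0, 0.001]
ft_force: [-3.5, 0.7, 7.8]
grip_width: 0.259
grasp_force: 78.4
```

```bash
python3 - <<'E'
from h import *
np.set_printoptions(precision=4,suppress=True)
o=manip.get_obs();print(o["position"],o["ft_force"],o["torque"],o["grip_width"],o["grasp_force"])
d=5*np.pi/180
for s in(.15,.16):print(delta(o["position"]+s*np.array([np.sin(d),np.cos(d),0]),-5))
E
```

```text
[ 0.4784 -0.1348  0.1786] [-3.4595  0.6888  7.8261] [ 0.2693  0.6247 -0.286 ] 0.25892734469589046 78.42865347862244
[ 0.0023  0.0009 -0.0004  0.15   -0.0001 -0.0001]
[ 0.0023  0.0009 -0.0004  0.16   -0.0001 -0.0001]
```

move_arm(plan=[0,0,0,0,0,-0.001,0.015,0,0,0,0.004,0,-0.001,0.015,0,0,0,0.01,0,-0.001,0.015,0,0,0,0.018,0,-0.001,0.015,0,0,0,0.026,0,-0.001,0.015,0,0,0,0.034,0,-0.001,0.015,0,0,0,0.042,0,-0.001,0.015,0,0,0,0.05,0,-0.001,0.015])

```text
clock: 5.18
position: [0.4826, -0.0855, 0.1786]
ee_rot: [0.738, 0.675, 0.0, 0.001]
ft_force: [-0.2, -5.9, 5.0]
grip_width: 0.263
grasp_force: 79.5
```

```bash
python3 - <<'E'
from h import *
np.set_printoptions(precision=4,suppress=True)
o,c=wrist();print(o["position"],o["ft_force"],o["torque"])
for n,c in(("w",c),("top",manip.camera("top")),("side",manip.camera("side"))):
  for l in["bar","bar_end","plate_corner_a"]:
    for d in manip.tip_of(c,l)[:2]:
        p=c2w(d["position"],c);print(n,l,round(d["conf"],2),p)
E
```

```text
[ 0.4826 -0.0855  0.1786] [-0.2139 -5.8788  4.9905] [-1.3136  0.136   0.0228]
w bar_end 0.71 [ 0.484  -0.0692  0.0058]
top bar 0.38 [ 0.4722 -0.1559 -0.0012]
top bar_end 0.61 [ 0.5628 -0.1864  0.0139]
top plate_corner_a 0.75 [ 0.562  -0.1882  0.0135]
top plate_corner_a 0.6 [ 0.3688 -0.2896  0.0155]
side bar 0.54 [ 0.4752 -0.1526 -0.0006]
side bar_end 0.75 [ 0.4824 -0.0702  0.0064]
side bar_end 0.18 [ 0.2936 -0.3443 -0.0019]
side plate_corner_a 0.62 [ 0.5619 -0.1875  0.0142]
side plate_corner_a 0.57 [ 0.3696 -0.2923  0.0161]
```

move_arm(plan=[0,0,0,0.008,0,0,0.015,0,0,0,0.018,0,0,0.015,0,0,0,0.028,0,0,0.015,0,0,0,0.038,0,0,0.015,0,0,0,0.048,0,0,0.015,0,0,0,0.058,0,0,0.015,0,0,0,0.068,0,0,0.015,0,0,0,0.08,0,0,0.015,0,0,0,0.092,0,0,0.015,0,0,0,0.104,0,0,0.015,0,0,0,0.11,0,0,0.015,0,0,0,0.11,0,0,0.015])

```text
clock: 7.28
position: [0.4922, 0.0249, 0.1786]
ee_rot: [0.737, 0.676, 0.001, 0.001]
ft_force: [-0.2, -2.2, 6.9]
grip_width: 0.258
grasp_force: 79.8
```

```bash
python3 - <<'E'
from h import *
np.set_printoptions(precision=4,suppress=True)
o,c=wrist();print(o["position"],o["ft_force"],o["torque"])
s=manip.camera("side");save(s,"s2.png",3,(150,180,400,360))
for n,c in(("w",c),("top",manip.camera("top")),("side",s)):
  for l in["bar","bar_end","plate_corner_a"]:
    for d in manip.tip_of(c,l)[:2]:
        p=c2w(d["position"],c);print(n,l,round(d["conf"],2),p)
E
```

```text
[0.4922 0.0249 0.1786] [-0.2243 -2.1666  6.9017] [-0.4194  0.0695 -0.0347]
top bar 0.8 [ 0.4851 -0.0466  0.0015]
top bar_end 0.56 [ 0.4684 -0.2344  0.0135]
top plate_corner_a 0.64 [ 0.3662 -0.2886  0.0197]
top plate_corner_a 0.6 [0.7625 0.1577 0.0024]
side bar 0.72 [ 0.6202  0.2723 -0.0003]
side bar 0.6 [ 0.4831 -0.0472  0.0006]
side bar_end 0.56 [0.4916 0.0404 0.0063]
side bar_end 0.16 [0.624  0.2727 0.0002]
side plate_corner_a 0.92 [ 0.5626 -0.1846  0.0185]
side plate_corner_a 0.57 [ 0.3723 -0.2895  0.0191]
```

View pics/s2.png

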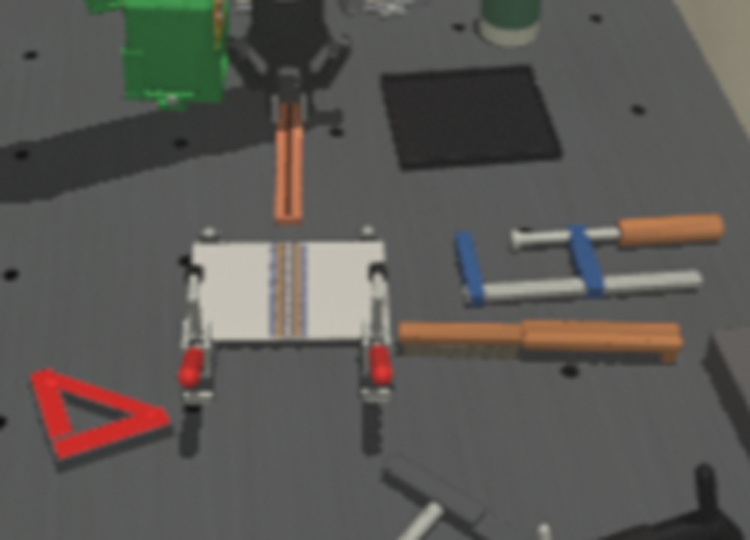

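The side view shows the bar flat and well clear of the plate (gap at crop rows 220–240), and the plate still against its stops. I'll release and move over the red cap.

move_arm(plan=[0,0,0,0,0,0,0.055,0,0,0,0,0,0,0.055,0,0,0,0,0,0,0.055,0,0,0,0,0,-0.05,0.055,0,0,0,0,0,-0.11,0.055,0,0,0,0,0,-0.17,0.085,0,0,0,0,0,-0.23,0.085,0,0,0,0,0,-0.281,0.085,0,0,0,0,0,-0.281,0.085], squeeze=80)

```text
clock: 9.0
position: [0.492, 0.0253, 0.4625]
ee_rot: [0.737, 0.676, 0.002, 0.002]
ft_force: [-0.1, 0.1, -0.4]
grip_width: 0.995
grasp_force: 0.0
```

```bash
python3 - <<'E'
from h import *
np.set_printoptions(precision=4,suppress=True)
o=manip.get_obs();print(o["joint_pos"],o["position"],o["grip_width"]);
for y in(-5,0,10):print(y,delta([0.48,0.285,0.46],y))
t=manip.camera("top")
for l in["bar","plate_corner_a","plate","tray"]:
    for d in manip.tip_of(t,l)[:2]: print(l,round(d["conf"],2),c2w(d["position"],t))
E
```

```text
[ 0.4718  0.0473 -0.6298  1.6829  0.0298  1.4139 -0.2488] [0.492  0.0253 0.4625] 0.9954241771373925
-5 [ 0.0067 -0.0001  0.0005  0.2577 -0.0345  0.0023]
0 [ 0.0067  0.0002 -0.0868  0.2577 -0.0345  0.0023]
10 [ 0.0067  0.0008 -0.2613  0.2577 -0.0345  0.0023]
bar 0.82 [ 0.4822 -0.0479 -0.0017]
plate_corner_a 0.94 [ 0.3687 -0.287   0.0168]
plate_corner_a 0.59 [ 0.5641 -0.1861  0.0188]
plate 0.78 [ 0.4662 -0.2382  0.0113]
plate 0.26 [ 0.3667 -0.2916  0.0155]
tray 0.65 [0.678  0.0053 0.0015]
```

move_arm(plan=[0.0067,0,-0.087,0.05,-0.007,0.002,0.085,0.0067,0,-0.087,0.11,-0.0145,0.002,0.085,0.0067,0,-0.087,0.17,-0.0225,0.002,0.085,0.0067,0,-0.087,0.23,-0.031,0.002,0.085,0.0067,0,-0.087,0.2577,-0.0345,0.002,0.085,0.0067,0,-0.087,0.2577,-0.0345,0.002,0.085,0.0067,0,-0.087,0.2577,-0.0345,0.002,0.085])

```text
clock: 10.12
position: [0.48, 0.2835, 0.4558]
ee_rot: [0.707, 0.707, -0.003, -0.003]
ft_force: [0.1, -0.1, 0.1]
grip_width: 0.996
grasp_force: 0.0
```

```bash
python3 - <<'E'
from h import *
np.set_printoptions(precision=4,suppress=True)
o,c=wrist();save(c,"w3.png",1.5)
print(o["position"],o["ee_rot"],o["joint_pos"])
for l in["cap_red","cap_red_top"]:
    for d in manip.tip_of(c,l)[:2]: p=c2w(d["position"],c);print(l,round(d["conf"],2),p,proj(c,p))
for d in manip.silhouettes(c,"cap_red")[:2]:
    v,u=np.where(d["pixels"]);print(d["conf"],len(u),u.min(),u.max(),v.min(),v.max())
im=cv2.cvtColor(c["color"],cv2.COLOR_RGB2HSV)
m=(((im[...,0]<8)|(im[...,0]>172))&(im[...,1]>120)&(im[...,2]>60)).astype(np.uint8)
n,L,S,C=cv2.connectedComponentsWithStats(m)
for i in np.argsort(-S[1:,4])[:3]+1: print(S[i],C[i])
E
```

```text
[0.48   0.2835 0.4558] [ 0.7074  0.7068 -0.0031 -0.0025] [ 0.0905  0.2573 -0.8377  1.5259  0.1869  1.4501 -0.7553]
cap_red_top 0.8 [0.4784 0.2842 0.2078] [253.5407 204.4754]
cap_red_top 0.34 [0.4772 0.2853 0.171 ] [252.5805 190.2943]
[ 219  159   76   79 4193] [256.6272 197.8207]
[144 115  16  42  52] [147.6538 135.3462]
[337 183   5  24  26] [339.0385 194.6154]
```

View pics/w3.png

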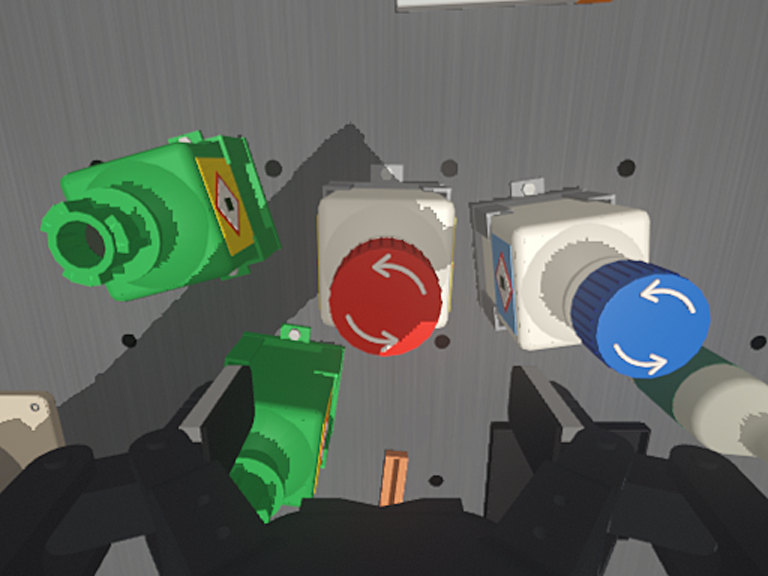

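The wrist view shows the red cap's top centred near (257,200). The fingers are clear of the blue cap, at about (435,213).

```bash
python3 - <<'E'
from h import *
np.set_printoptions(precision=4,suppress=True)
o,c=wrist(); p=ray(c,257.3,200.7,.207); print(p, ray(c,294,200,.207)-ray(c,220.7,200,.207))
q=np.r_[p[:2]*.6+np.array([.4784,.2842])*.4,0.35];print(q,delta(q,0))
E
```

```text
[0.4817 0.2867 0.207 ] [ 0.0577 -0.0001  0.    ]
[0.4804 0.2857 0.35  ] [-0.0063  0.0002 -0.0016  0.0022  0.0011  0.1067]
```

move_arm(plan=[-0.006,0,0,0.0022,0.001,0.03,0.085,-0.006,0,0,0.0022,0.001,0.06,0.085,-0.006,0,0,0.0022,0.001,0.09,0.085,-0.006,0,0,0.0022,0.001,0.1065,0.085,-0.006,0,0,0.0022,0.001,0.1065,0.085,-0.006,0,0,0.0022,0.001,0.1065,0.05,-0.006,0,0,0.0022,0.001,0.1065,0.05,-0.006,0,0,0.0022,0.001,0.1065,0.05,-0.006,0,0,0.0022,0.001,0.1065,0.05], squeeze=100)

```text
clock: 11.5
position: [0.4801, 0.287, 0.3519]
ee_rot: [0.707, 0.707, 0.001, 0.0]
ft_force: [-2.0, -1.9, 6.6]
grip_width: 0.665
grasp_force: 104.4
```

```bash
python3 - <<'E'
from h import *
np.set_printoptions(precision=4,suppress=True)
o=manip.get_obs();print(o["position"],o["ee_rot"],o["ft_force"],o["torque"],o["grip_width"],o["grasp_force"],o["joint_pos"])
print(delta(o["position"],0))
E
```

```text
[0.4801 0.287  0.3519] [0.7071 0.7071 0.0007 0.0001] [-1.9907 -1.8666  6.6498] [-0.3877  0.5162 -0.0041] 0.664990260910774 104.36209698091261 [ 0.0675  0.3292 -0.821   1.6749  0.2525  1.2463 -0.8077]
[ 0.0012 -0.0008 -0.0001  0.      0.      0.    ]
```

move_arm(plan=[0,0,0,0,0,0.002,0.05,0,0,0,0,0,0.004,0.05,0,0,0,0,0,0.006,0.05,0,0,0,0,0,0.008,0.05,0,0,0,0,0,0.009,0.05,0,0,0,0,0,0.009,0.05], squeeze=110)

```text
clock: 12.25
position: [0.48, 0.2871, 0.3442]
ee_rot: [0.707, 0.707, 0.001, 0.001]
ft_force: [-8.1, -6.0, 21.8]
grip_width: 0.66
grasp_force: 116.9
```

move_arm(plan=[0,0,-0.13,0,0,0,0.05,0,0,-0.26,0,0,0,0.05,0,0,-0.39,0,0,0,0.05,0,0,-0.52,0,0,0,0.05,0,0,-0.65,0,0,0,0.05,0,0,-0.78,0,0,0,0.05,0,0,-0.91,0,0,0,0.05,0,0,-1.04,0,0,0,0.05,0,0,-1.08,0,0,0,0.05,0,0,-1.08,0,0,0,0.05])

```text
clock: 13.5
position: [0.4794, 0.2873, 0.3438]
ee_rot: [0.243, 0.97, -0.0, 0.0]
ft_force: [-10.6, -6.4, 22.2]
grip_width: 0.664
grasp_force: 117.2
```

```bash
python3 - <<'E'
from h import *
o,c=wrist();save(c,"w4.png",1.2)
print(o["position"],o["ft_force"],o["torque"],o["joint_pos"])
E
```

```text
[0.4794209  0.28734525 0.34384923] [-10.63330397  -6.42843177  22.1771974 ] [-1.33052304  2.23180261 -0.06673636] [ 0.20080054  0.39985586 -1.0069202   1.67903228  0.35312279  1.25945016
  0.19991363]
```

View pics/w4.png

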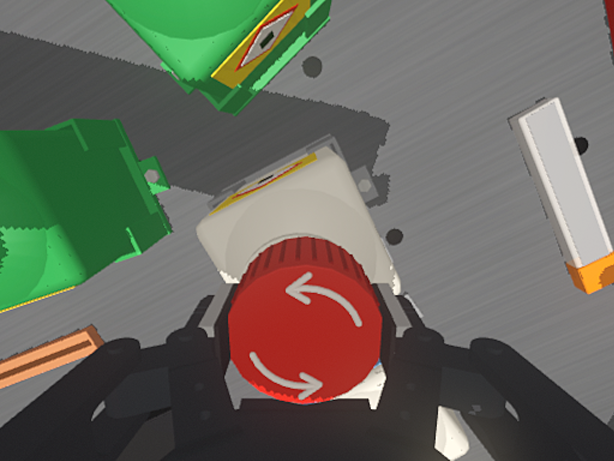

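The cap turned about 62° with the fingers: its arrows keep the same place in the wrist view while the jug body appears rotated. Next I lift it straight up.

move_arm(plan=[0,0,0,0,0,-0.008,0.05,0,0,0,0,0,-0.018,0.05,0,0,0,0,0,-0.03,0.05,0,0,0,0,0,-0.045,0.05,0,0,0,0,0,-0.06,0.05,0,0,0,0,0,-0.08,0.05,0,0,0,0,0,-0.1,0.05,0,0,0,0,0,-0.1,0.05])

```text
clock: 14.55
position: [0.4801, 0.2871, 0.4431]
ee_rot: [0.243, 0.97, 0.001, 0.001]
ft_force: [0.2, 0.7, -1.8]
grip_width: 0.667
grasp_force: 116.7
```

```bash
python3 - <<'E'
from h import *
np.set_printoptions(precision=4,suppress=True)
o=manip.get_obs();print(o["position"],o["ft_force"],o["grip_width"],o["joint_pos"])
for n in("top","side"):
    c=manip.camera(n)
    for l in["tray","cap_red","cap_red_top"]:
        for d in manip.tip_of(c,l)[:1]: print(n,l,round(d["conf"],2),c2w(d["position"],c))
    if n=="top":
        g=cv2.cvtColor(c["color"],cv2.COLOR_RGB2GRAY)
        for d in manip.silhouettes(c,"tray")[:1]:
            m=d["pixels"].astype(np.uint8); r=cv2.minAreaRect(cv2.findNonZero(m)); print(d["conf"],m.sum(),r); print(np.array([ray(c,*b,.014) for b in cv2.boxPoints(r)]), ray(c,*r[0],.014))
for y in(60,80,90,0):print(y,delta([.677,.006,.46],y))
E
```

```text
[0.4801 0.2871 0.4431] [ 0.1784  0.7372 -1.7802] 0.6670836084600383 [ 0.2312  0.324  -1.0423  1.5398  0.2812  1.437   0.2546]
top tray 0.8 [ 0.679   0.0062 -0.0011]
top cap_red 0.37 [0.4822 0.282  0.2587]
top cap_red_top 0.52 [0.4806 0.2879 0.2993]
0.89 2135 ((251.16812133789062, 145.95559692382812), (43.842323303222656, 49.472530364990234), 1.9091525077819824)
[[ 0.5966  0.0814  0.014 ]
 [ 0.7705  0.0813  0.014 ]
 [ 0.7691 -0.0717  0.014 ]
 [ 0.5956 -0.0704  0.014 ]] [0.6826 0.0051 0.014 ]
side tray 0.91 [ 0.6829  0.0069 -0.0007]
side cap_red 0.66 [0.4837 0.2837 0.2618]
60 [-0.0005 -0.001   0.0329 -0.306  -0.1547 -0.0194]
80 [-0.0003 -0.0011 -0.3162 -0.306  -0.1547 -0.0194]
90 [-0.0002 -0.0011 -0.4907 -0.306  -0.1547 -0.0194]
0 [-0.001  -0.0007  1.0801 -0.306  -0.1547 -0.0194]
```

```bash
python3 - <<'E'
from h import *
np.set_printoptions(precision=4,suppress=True)
print(delta([.680,.006,.45],30))
E
```

```text
[-0.0008 -0.0009  0.5565 -0.3087 -0.1532 -0.0094]
```

move_arm(plan=[0,0,0.06,-0.031,-0.0153,-0.009,0.05,0,0,0.16,-0.077,-0.0383,-0.009,0.05,0,0,0.26,-0.123,-0.0613,-0.009,0.05,0,0,0.36,-0.17,-0.0843,-0.009,0.05,0,0,0.45,-0.216,-0.107,-0.009,0.05,0,0,0.52,-0.262,-0.13,-0.009,0.05,0,0,0.5565,-0.295,-0.1465,-0.009,0.05,-0.001,-0.001,0.5565,-0.3087,-0.1532,-0.009,0.05,-0.001,-0.001,0.5565,-0.3087,-0.1532,-0.009,0.05,-0.001,-0.001,0.5565,-0.3087,-0.1532,-0.009,0.05])

```text
clock: 16.25
position: [0.6794, 0.0081, 0.4503]
ee_rot: [0.499, 0.867, 0.001, 0.0]
ft_force: [0.8, -0.0, -0.2]
grip_width: 0.663
grasp_force: 116.6
```

```bash
python3 - <<'E'
from h import *
np.set_printoptions(precision=4,suppress=True)
o,c=wrist();save(c,"w5.png",1.2)
print(o["position"],o["ee_rot"],o["ft_force"],o["joint_pos"])
for l in["tray","cap_red"]:
    for d in manip.tip_of(c,l)[:2]: p=c2w(d["position"],c);print(l,round(d["conf"],2),p)
s=manip.camera("side")
for l in["cap_red","cap_red_top"]:
    for d in manip.tip_of(s,l)[:2]: print(l,round(d["conf"],2),c2w(d["position"],s))
print(delta([.680,.006,.195],30))
E
```

```text
[0.6794 0.0081 0.4503] [0.4988 0.8667 0.0006 0.0001] [ 0.8037 -0.0282 -0.1669] [ 0.4136  0.5456 -0.7768  1.191   0.3717  1.543   0.2307]
tray 0.73 [ 0.6823  0.0039 -0.0008]
cap_red 0.9 [0.6789 0.0044 0.268 ]
cap_red 0.71 [0.6819 0.0041 0.2742]
cap_red_top 0.86 [0.6799 0.0056 0.3043]
cap_red_top 0.73 [0.6201 0.2703 0.1707]
[ 0.0009  0.0004  0.0007 -0.0006 -0.0004  0.2552]
```

View pics/w5.png

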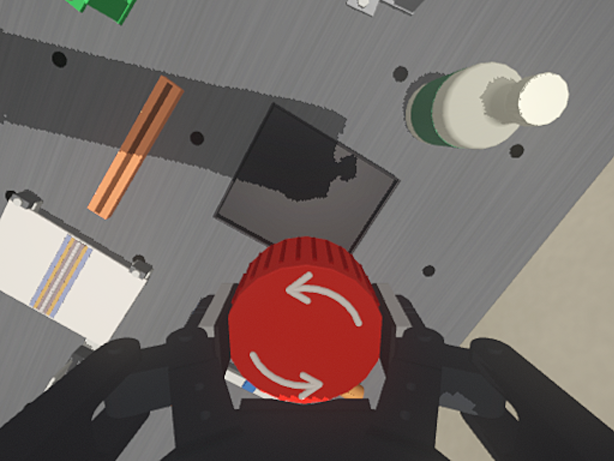

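The cap is held level above the tray, and the bar lies clear of the plate. I'll lower it to just above the floor, then ease it down.

move_arm(plan=[0,0,0,0,0,0.04,0.05,0,0,0,0,0,0.09,0.05,0,0,0,0,0,0.14,0.05,0,0,0,0,0,0.19,0.05,0,0,0,0,0,0.23,0.05,0,0,0,0,0,0.254,0.05,0,0,0,0,0,0.254,0.05,0,0,0,0,0,0.254,0.05])

```text
clock: 17.55
position: [0.6809, 0.0064, 0.1979]
ee_rot: [0.5, 0.866, 0.001, 0.001]
ft_force: [-0.4, 0.2, -0.4]
grip_width: 0.66
grasp_force: 116.7
```

move_arm(plan=[0,0,0,0,0,0.003,0.05,0,0,0,0,0,0.006,0.05,0,0,0,0,0,0.009,0.05,0,0,0,0,0,0.009,0.05,0,0,0,0,0,0.009,0.05])

```text
clock: 18.18
position: [0.6802, 0.0061, 0.187]
ee_rot: [0.5, 0.866, 0.0, 0.0]
ft_force: [-1.0, -0.3, -0.3]
grip_width: 0.669
grasp_force: 116.7
```

No contact yet, so I continue in 1 mm steps.

move_arm(plan=[0,0,0,0,0,0.001,0.05,0,0,0,0,0,0.002,0.05,0,0,0,0,0,0.003,0.05,0,0,0,0,0,0.003,0.05])

```text
clock: 18.68
position: [0.6802, 0.0061, 0.1839]
ee_rot: [0.5, 0.866, 0.0, 0.0]
ft_force: [-0.2, -0.2, -0.9]
grip_width: 0.665
grasp_force: 116.7
```

move_arm(plan=[0,0,0,0,0,0.001,0.05,0,0,0,0,0,0.002,0.05,0,0,0,0,0,0.003,0.05,0,0,0,0,0,0.003,0.05])

```text
clock: 19.18
position: [0.6803, 0.0063, 0.1833]
ee_rot: [0.5, 0.866, -0.0, 0.001]
ft_force: [-9.6, -1.3, 19.5]
grip_width: 0.663
grasp_force: 119.5
```

Firm contact with the tray at 19.5 N. I'll relax the press, open and retreat.

move_arm(plan=[0,0,0,0,0,-0.001,0.05,0,0,0,0,0,-0.002,0.05,0,0,0,0,0,-0.002,0.085,0,0,0,0,0,-0.002,0.085,0,0,0,0,0,-0.002,0.085,0,0,0,0,0,-0.002,0.085,0,0,0,0,0,-0.02,0.085,0,0,0,0,0,-0.06,0.085,0,0,0,0,0,-0.11,0.085,0,0,0,0,0,-0.17,0.085,0,0,0,0,0,-0.22,0.085,0,0,0,0,0,-0.22,0.085])

```text
clock: 20.68
position: [0.6804, 0.0069, 0.4075]
ee_rot: [0.5, 0.866, 0.003, 0.004]
ft_force: [-0.0, 0.2, -0.3]
grip_width: 0.995
grasp_force: 0.0
```

```bash
python3 - <<'E'
from h import *
np.set_printoptions(precision=4,suppress=True)
o=manip.get_obs();print(o["position"],o["ft_force"],o["grip_width"],o["clock"])
s=manip.camera("side");save(s,"s6.png",2,(130,100,430,360))
for n,c in(("side",s),("w",wrist()[1])):
  for l in["cap_red","cap_red_top","tray","bar","plate_corner_a"]:
    for d in manip.tip_of(c,l)[:2]: print(n,l,round(d["conf"],2),c2w(d["position"],c))
E
```

```text
[0.6804 0.0069 0.4075] [-0.0267  0.1945 -0.2738] 0.9949623820619543 20.675
side cap_red 0.71 [ 0.7375 -0.2618 -0.0007]
side cap_red 0.51 [0.6848 0.006  0.0079]
side cap_red_top 0.81 [0.6836 0.0043 0.0359]
side tray 0.88 [ 0.6842  0.0052 -0.0015]
side tray 0.69 [ 0.4822 -0.0431 -0.0011]
side bar 0.82 [ 0.4866 -0.0463 -0.0001]
side plate_corner_a 0.93 [ 0.3713 -0.2919  0.0185]
side plate_corner_a 0.9 [ 0.5621 -0.1865  0.0179]
w cap_red 0.75 [0.6806 0.0062 0.0006]
w cap_red_top 0.79 [0.681  0.0042 0.0402]
w bar 0.72 [ 0.4848 -0.0464 -0.    ]
w plate_corner_a 0.62 [ 0.4822 -0.0474  0.0029]
w plate_corner_a 0.61 [ 0.5644 -0.188   0.0136]
```

View pics/s6.png

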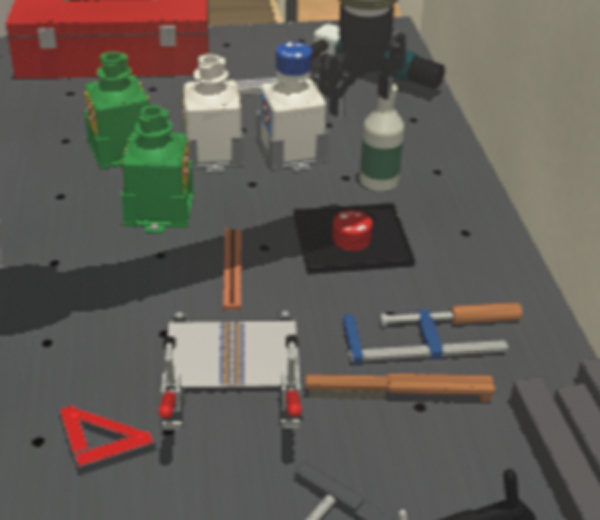

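The red cap stands upright in the middle of the tray at crop pixel (352,230), and its jug is open. The bar is clear of the plate, the blue cap is still on, and the robot touches nothing.

```bash
python3 -c "
from workcell import manip
print(manip.hand_in())"
```

```text
the job is handed in; nothing more can be done
None
```

The job is handed in at about 21 s of the 66 s (no verdict was returned): the bar lies flat and clear of the undisturbed plate, the red cap stands upright in the spill tray, and the blue-capped jug is still shut.

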